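Swing the loudspeaker arm over its strip

TASK

The heavy loudspeaker turns on a free-running swing arm. Swing it from the right round to the wooden strip lying on the table, and leave it standing still, let go, centred over the strip, so that it is still there several seconds later. Push only on the upright outer faces of its two sprung side pads, never bottom a pad out, never touch the speaker, its arm or the grey caps on the pads, do not run the arm into its end stops, and leave the other things on the table alone.

Things in the scene. Friction and masses are not known exactly. Their poses are not given: they have to be found in the camera images.
- swing: speaker and arm; origin below the speaker's middle at table height, x along the arm to the upright pivot axis 420 mm away, y to the left. From straight at the robot (+-0.06 rad) it turns 0.8 rad each way to end stops. Ball bearings: damping 0.03 N m s/rad, dry friction 0.001 N m; inertia nominally 0.58 kg m2, varying by a quarter: it coasts for many seconds.
- speaker_mid (a point): middle of the top of the loudspeaker, z = 180 mm. The speaker is a dark wooden box, 130 mm along the arm, 100 mm across, z = 70 to 180 mm. The arm, a level dark steel bar (30 mm wide, z = 115 to 145 mm), runs from it to a pivot stand at the table's far side (up to z = 155 mm).
- strip_mid (a point): the target: middle of the top of the flat wooden strip, 420 mm from the pivot axis. The strip (340 x 30 x 3 mm, stuck to the table) points at the pivot axis; the speaker shall stop with its middle above this point.
- face_right (a point): middle of the outer face of the black rubber push pad on the speaker's right (-y) side: push here to swing it left. The face is upright, 110 mm along the arm, z = 92 to 167 mm, 100 mm from the arm's middle line when out, 50 mm proud of the speaker. A grey cap (z = 167 to 171 mm) on the pad ends 8 mm behind the face. Above z = 185 mm all of speaker and pads is cleared.
- face_left (a point): middle of the outer face of the like push pad on the speaker's left side (+y): push here to swing the speaker to the right or to brake it when it comes from the right.
- pad_right (a joint): how far (m) the right pad is pushed in towards the speaker: 0 out, travel 40 mm, spring 80 N/m without preload, hardly damped, so it throws back whatever runs into it. Keep it below 0.036.
- pad_left (a joint): how far (m) the left pad is pushed in; the same.
- remote: bystander: remote control, 170 x 45 x 18 mm, lying flat; origin at the centre of its underside.
- mug: bystander: white mug, 80 mm wide, 90 mm high; origin at the centre of its underside.
- book: bystander: closed book, 204 x 144 x 24 mm, lying flat; origin at the centre of its underside.
- bowl: bystander: blue bowl, 140 mm wide, 50 mm high; origin at the centre of its underside.

How it is judged:
On the way:
1. the speaker stands still over the strip, let go, for 4 s (horizontal distance between speaker_mid and strip_mid below 0.035 m and velocity of joint swing between -0.05 and 0.05 rad/s and contact force between each of the fingers, the arm and swing below 0.1 N), for 4 s.
At the end, for the whole second after the job is handed in: The speaker's middle is within 35 mm (horizontally) of the strip's middle, turning slower than 0.05 rad/s, touched by nothing, for 4 s and through the last second (all of step 1).
It fails at once if the robot touches the speaker, its arm or a pad's cap (contact force between any of the fingers, the arm and swing_c0 above 1 N or contact force between any of the fingers, the arm and swing_c1 above 1 N or contact force between any of the fingers, the arm and swing_c2 above 1 N or contact force between any of the fingers, the arm and pad_left_c1 above 1 N or contact force between any of the fingers, the arm and pad_right_c1 above 1 N).
It fails at once if a pad is bottomed out (value of joint any of pad_left, pad_right above 0.0385 m).
It fails at once if the arm runs into an end stop (value of joint swing above 0.75 rad or value of joint swing below -0.75 rad).
It fails at once if a bystander is moved (distance of any of remote, mug, book, bowl from where it was at the start of the episode above 0.03 m).
It also fails if it takes over 45 s, if anything falls off the work surface, if the arm or the gripper's body presses on something with over 40 N, if the wrist force passes 120 N, or if a joint passes its speed limit or range.

ROBOT

A 6-joint arm with a two-finger parallel gripper is mounted at the origin on the work surface. World frame = base frame: x ahead of the robot, y to its left, z up, the work surface at z = 0. Lengths are in m, angles in rad, forces in N, time in s.
With the tool pointing down it reaches from about 0.35 to 0.975 m from the base axis. Payload 4.9 kg.
Tool frame: the origin (TCP) lies at the very end of the fingers, on their centre line; the grasp point (between the pads) lies ctrl.hold_point_z behind it (ctrl.hold_point_z is the distance from the TCP to the grasp point, in m); z points along the fingers, y is the line along which they close (so a half turn about z gives the same grasp; the last joint's range is limited). The gripper opens to 85 mm and grips with 20 to 120 N. Pads are 22 mm wide; open, the fingers measure 114 mm over their backs; the gripper's body (76 mm by 85 mm) begins 54 mm behind the grasp point. The pads swing forward as they close: fully open they stand 13 mm farther back than shut.
Start: joints at [1.167, 0.053, 1.613, -0, 1.476, -0.119], TCP at [0.176, 0.6, 0.231] pointing down, gripper open.
Joint ranges: [-3.01, 3.01], [-1.01, 2.22], [0.06, 2.58], [-1.02, 4.17], [0.09, 2.62], [-3.14, 3.14]. Speed limits (rad/s): [2.57, 2.57, 3.14, 3.14, 3.14, 3.14].

INTERFACE

Orientations are given as a rotation vector (axis times angle).
In Python, from station import ctrl gives the robot as it stands. The module is installed in compiled form; this text tells all that it offers.
- The arm moves only by the tool jog_arm, never from a script. Its argument "deltas" is a list of rows, each a list of 3 entries, a list of its own where there are three numbers: the closure, from -1 (fully open) to 1 (shut), then the shift along the world's x, y, z scaled (see below), then the turn, a rotation vector about the world's x, y, z scaled (see below). A call has 1 to 12 rows; each row is the pose to reach, as a shift and turn from the pose commanded when the call began, turning the shorter way round; what a row does not reach only later rows make up. The controller multiplies each number of a shift by 0.4 m and each number of a turn by 180 degrees. A row lasts 1/12 s, in which the tool goes at most 41.7 mm and 7.16 degrees, less where a joint would pass 70% of its speed; a pose out of reach is approached as far as the arm can. A call with a number of a shift or a turn outside -1 to 1 is refused whole. A call with a gripper value outside its range is refused whole. The fingers move at their own pace and stop on an object; "squeeze" is the grip in N (left out, the last holds). Time passes only in rows, so rows that repeat a pose let the fingers close. It gives the time, the measured TCP pose, the force, the opening and the grip force at its end, in the units of the state.
- ctrl.get_obs(): the state, without advancing time (a new reading comes with each control period).
- ctrl.get_image(name): name is "scene" or "top"; returns the picture (480x640x3 uint8, red, green, blue); there is no depth.
- ctrl.get_calibration(name): a dict with "K" (3x3 intrinsics, pixels), "dist_coeffs" ([k1, k2, p1, p2, k3] as OpenCV has them; the pictures are not rectified), "extrinsics" (4x4, takes a point from world to camera coordinates). Camera axes: x right, y down, z forward; pixel columns grow to the right and rows downward; lengths in m; the calibration is good to about 2 mm. A picture is of the moment at which its call begins. get_calibration takes no time and is no camera call.
- ctrl.finish_job(): hands the job in; it is judged then, once.
The state is a dict: "t": time; "q": joint angles; "dq": joint speeds; "effort": joint torques, N m; "tool_pos": TCP position; "tool_rot": TCP orientation; "contact_force": force on the tool from outside, world axes, zero at the start; "wrist_torque": the same for the moment, N m; "opening": finger opening in m; "grip_force": force on a finger pad.
Only numpy, scipy, OpenCV 4.12 (cv2) and the standard library are available. Lean on these libraries where they do the work, as an engineer would, in place of code of your own. Each camera call takes 0.05 s, during which the arm holds its last target. There are 200 camera calls.

## Working session

There is one attempt and no reset: what is moved stays moved. The work goes in short steps, Python scripts to look and compute and a tool call to move; the robot and the scene stay as the last step left them, time stands still between calls to the robot, and variables do not carry over. Pictures are saved under pics/ and viewed, at most 10 in all, crops included, and the job is handed in when it is done.

Besides the shell and the picture viewer there is one more tool, called after "Call:" by a JSON object that holds its "fn" and its "kwargs", one argument or row to a line. jog_arm: Moves the arm, as the interface text tells. Its arguments: {"type":"object","properties":{"deltas":{"type":"array","items":{"type":"array"}},"squeeze":{"type":"number"}},"required":["deltas"]}

```bash
mkdir -p pics
python3 - <<'E'
from station import ctrl
import cv2,json
for n in("scene","top"):
    cv2.imwrite(f"pics/{n}0.png",ctrl.get_image(n)[:,:,::-1])
    c=ctrl.get_calibration(n);print(n,c)
print(ctrl.get_obs(),ctrl.hold_point_z)
E
```

```text
scene {'K': array([[446.57170214,   0.        , 316.05373005],
       [  0.        , 446.57170214, 238.38423272],
       [  0.        ,   0.        ,   1.        ]]), 'dist_coeffs': array([-0.02544864,  0.        ,  0.        ,  0.        ,  0.        ]), 'extrinsics': array([[ 0.04365389,  0.99899834,  0.0098312 , -0.00903429],
       [ 0.66403169, -0.02166151, -0.74739059, -0.21659269],
       [-0.746429  ,  0.03915473, -0.66431216,  1.53095851],
       [ 0.        ,  0.        ,  0.        ,  1.        ]])}
top {'K': array([[442.26328422,   0.        , 322.67059327],
       [  0.        , 442.26328422, 232.48074608],
       [  0.        ,   0.        ,   1.        ]]), 'dist_coeffs': array([-0.05990938,  0.        ,  0.        ,  0.        ,  0.        ]), 'extrinsics': array([[ 0.02512417, -0.9995064 ,  0.01886095, -0.03164266],
       [-0.98676501, -0.02781847, -0.1597528 ,  0.46359892],
       [ 0.16019863, -0.01459767, -0.98697685,  1.26439382],
       [ 0.        ,  0.        ,  0.        ,  1.        ]])}
{'t': 0.1, 'q': array([ 1.16698821e+00,  5.33101006e-02,  1.61416515e+00,  1.06383362e-05,
        1.47602121e+00, -1.18976311e-01]), 'dq': array([-0.0001551 , -0.0019759 , -0.00312434,  0.00039109, -0.0003627 ,
       -0.00082941]), 'effort': array([-6.98435315e-05, -3.94904602e+01, -3.71363783e+01, -1.35029773e-04,
        3.85195468e-03, -4.42612603e-06]), 'tool_pos': array([0.17537841, 0.59929278, 0.23016898]), 'tool_rot': array([-4.45831966e-01, -3.10928845e+00,  2.88414101e-03]), 'contact_force': array([-0.49882035, -0.53289179, -0.30628638]), 'wrist_torque': array([0.03566905, 0.02117795, 0.04860589]), 'grip_force': 0.0, 'opening': 0.08529053816367059} 0.0187
```

View pics/scene0.png

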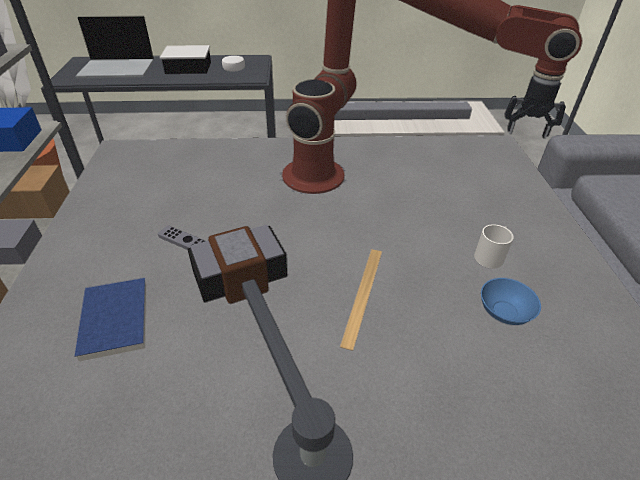

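View pics/top0.png

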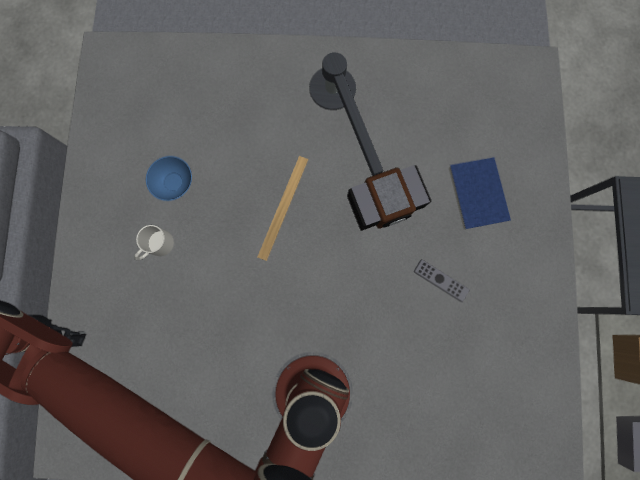

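The scene view shows the speaker at about (240,250), its bar running to the pivot cap near (314,412), and the strip from (376,250) to (347,348). In the top view the speaker is near (391,195), the pivot cap is at (335,64), and the strip runs from (302,157) to (263,260). The remote is at (440,280), the book at (480,192), and the mug and bowl are on the left.

```bash
cat > h.py <<'E'
import numpy as np,cv2
from station import ctrl
def ray(n,px):
    c=ctrl.get_calibration(n);T=c["extrinsics"]
    p=cv2.undistortPoints(np.array(px,float).reshape(-1,1,2),c["K"],c["dist_coeffs"]).reshape(-1,2)
    d=np.c_[p,np.ones(len(p))]@T[:3,:3]
    return -T[:3,:3].T@T[:3,3],d
def onz(n,px,z):
    o,d=ray(n,px);return o+d*((z-o[2])/d[:,2])[:,None]
def proj(n,P):
    c=ctrl.get_calibration(n);T=c["extrinsics"]
    return cv2.projectPoints(np.array(P,float).reshape(-1,3),cv2.Rodrigues(T[:3,:3])[0],T[:3,3],c["K"],c["dist_coeffs"])[0].reshape(-1,2)
def blob(m,near):
    cs,_=cv2.findContours(m.astype(np.uint8),0,1)
    cs=[c for c in cs if cv2.contourArea(c)>60]
    return min(cs,key=lambda c:np.hypot(*(np.array(cv2.minAreaRect(c)[0])-near)))
E
python3 - <<'E'
from h import *
np.set_printoptions(precision=4,suppress=True)
for n,sp,st,pv in(("top",(391,195),(283,208),(335,64)),("scene",(240,250),(362,300),(314,415))):
    im=cv2.imread(f"pics/{n}0.png");h=cv2.cvtColor(im,cv2.COLOR_BGR2HSV);H,S,V=h[...,0].astype(int),h[...,1].astype(int),h[...,2].astype(int)
    c=blob((H>10)&(H<25)&(S>70)&(V>130),st)
    P=onz(n,cv2.boxPoints(cv2.minAreaRect(c)),.003);print(n,"strip",P[:,:2].tolist(),"mid",P.mean(0))
    # strip ends midpoints
    r=cv2.minAreaRect(c);
    b=blob((H<15)&(S>90)&(V>30),sp)
    m=np.zeros(im.shape[:2],np.uint8);cv2.drawContours(m,[b],-1,1,-1)
    q=cv2.approxPolyDP(cv2.convexHull(b),4,True)[:,0];print("box hull",q.tolist());print(onz(n,q,.18)[:,:2])
    print("pivot",onz(n,[pv],.155), cv2.contourArea(b))
    print("bgr at pivot",im[pv[1],pv[0]], "bar/stand")
    crop=im[sp[1]-70:sp[1]+70,sp[0]-90:sp[0]+90];cv2.imwrite(f"pics/c_{n}.png",cv2.resize(crop,None,fx=2.2,fy=2.2,interpolation=2))
a=cv2.imread("pics/c_top.png");b=cv2.imread("pics/c_scene.png");cv2.imwrite("pics/cc.png",np.hstack([a,b]))
im=cv2.imread("pics/top0.png");im2=cv2.imread("pics/scene0.png")
print(np.vstack([a,b]).shape)
cv2.imwrite("pics/c2.png",np.hstack([cv2.resize(im[30:130,285:385],(390,390)),cv2.resize(im2[370:480,259:369],(390,390))]))
E
```

```text
top strip [[0.39116683210276604, 0.17584490557598684], [0.7114369022049635, 0.060927343962633454], [0.6999368166319113, 0.03198096363956464], [0.3805211312596739, 0.14788103539731864]] mid [0.5458 0.1042 0.003 ]
box hull [[397, 168], [415, 209], [378, 227], [366, 180]]
[[ 0.623  -0.2132]
 [ 0.5113 -0.261 ]
 [ 0.4599 -0.1624]
 [ 0.5867 -0.1296]]
pivot [[ 0.9375 -0.0407  0.155 ]] 1631.0
bgr at pivot [67 63 60] bar/stand
scene strip [[0.698262281805951, 0.03182521842302834], [0.37437200796089676, 0.14758927936582994], [0.39213189042759855, 0.1807851566495619], [0.7101481491219019, 0.05945717879584213]] mid [0.5437 0.1049 0.003 ]
box hull [[246, 226], [266, 260], [267, 290], [228, 302], [209, 237]]
[[ 0.4792 -0.1781]
 [ 0.5948 -0.1267]
 [ 0.6812 -0.1213]
 [ 0.7101 -0.1965]
 [ 0.5156 -0.2595]]
pivot [[ 0.9351 -0.0367  0.155 ]] 2648.0
bgr at pivot [85 79 78] bar/stand
(616, 396, 3)
```

View pics/cc.png

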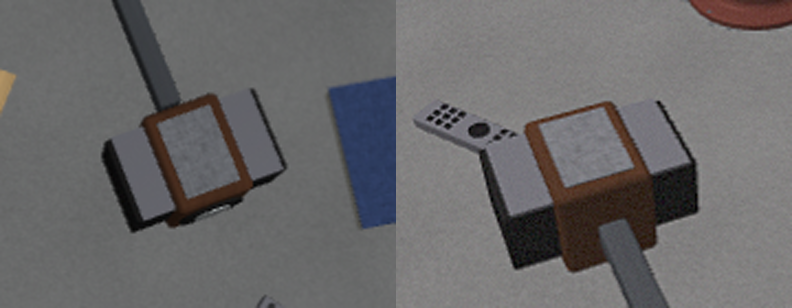

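View pics/c2.png

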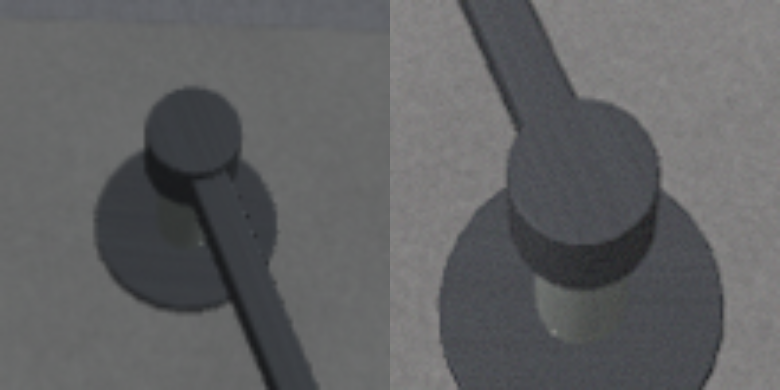

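The left crop shows the speaker's grey top panel framed by brown, with the grey caps and black pads at its sides. The second crop puts the pivot cap's centre at about (334.5,63.5) in the top view and (313.5,418.5) in the scene view.

```bash
cat >> h.py <<'E'
PIV=np.array([.940,-.039])
def spk(n,im):  # grey panel = hole in the brown frame; im is BGR
    h=cv2.cvtColor(im,cv2.COLOR_BGR2HSV).astype(int)
    m=((h[...,0]<15)&(h[...,1]>90)&(h[...,2]>30)).astype(np.uint8)
    cs,hi=cv2.findContours(m,cv2.RETR_CCOMP,2)
    best=[c for c,x in zip(cs,hi[0]) if x[3]>=0 and 250<cv2.contourArea(c)<3000]
    out=[]
    for c in best:
        r=cv2.boxPoints(cv2.minAreaRect(c)); q=np.array([c[:,0].mean(0)])
        M=cv2.moments(c);p=onz(n,[[M["m10"]/M["m00"],M["m01"]/M["m00"]]],.18)[0,:2]
        v=p-PIV
        if abs(np.hypot(*v)-.42)<.06: out.append((cv2.contourArea(c),np.round(p,4),round(float(np.hypot(*v)),4),round(float(np.arctan2(v[1],-v[0])),4)))
    return out
def look():
    for n in("top","scene"):
        t=ctrl.get_obs()["t"];im=ctrl.get_image(n)[:,:,::-1].copy()
        cv2.imwrite("pics/last_%s.png"%n,im);print(n,round(t,3),spk(n,im))
E
python3 - <<'E'
from h import *
np.set_printoptions(precision=4,suppress=True)
print("pivot",onz("top",[[334.5,63.5]],.155),onz("scene",[[313.5,418.5]],.155))
for n in("top","scene"):print(n,spk(n,cv2.imread(f"pics/{n}0.png")))
# pad face edges at cap height (crop px)
a=np.array([[105,143],[132,232],[253,89],[286,165]])/2.2+[301,125]
print(onz("top",a,.169)[:,:2])
b=np.array([[483-396,150],[517-396,216],[657-396,101],[695-396,162]])/2.2+[150,180]
print(onz("scene",b,.169)[:,:2])
for th in(-.36,.3484):
    u=np.array([-np.cos(th),np.sin(th)]);left=np.array([np.sin(th),np.cos(th)])
    print(th,PIV+.42*u,"L",PIV+.42*u+.1*left,"R",PIV+.42*u-.1*left)
for nm,px,z in(("remote",(440,281),.018),("book",(480,192),.024)):print(nm,onz("top",[px],z))
E
```

```text
pivot [[ 0.9391 -0.0392  0.155 ]] [[ 0.9411 -0.0378  0.155 ]]
top [(1055.0, array([ 0.5518, -0.1963]), 0.4189, -0.3849)]
scene [(1094.0, array([ 0.5495, -0.1959]), 0.4209, -0.3821)]
[[ 0.5606 -0.0845]
 [ 0.4512 -0.1188]
 [ 0.6356 -0.2676]
 [ 0.5399 -0.3073]]
[[ 0.5398 -0.3015]
 [ 0.6339 -0.2536]
 [ 0.4675 -0.1263]
 [ 0.5648 -0.0845]]
-0.36 [ 0.5469 -0.187 ] L [ 0.5117 -0.0934] R [ 0.5822 -0.2805]
0.3484 [0.5452 0.1044] L [0.5794 0.1984] R [0.5111 0.0104]
remote [[ 0.3315 -0.3711  0.018 ]]
book [[ 0.6058 -0.4987  0.024 ]]
```

Call:
{"fn": "jog_arm", "kwargs": {
  "deltas": [
    [1,[0.75,-1,0.05],[0,0,-0.15]],
    [1,[0.75,-1,0.05],[0,0,-0.15]],
    [1,[0.75,-1,0.05],[0,0,-0.15]],
    [1,[0.75,-1,0.05],[0,0,-0.15]],
    [1,[0.75,-1,0.05],[0,0,-0.15]],
    [1,[0.75,-1,0.05],[0,0,-0.15]],
    [1,[0.75,-1,0.05],[0,0,-0.15]],
    [1,[0.75,-1,0.05],[0,0,-0.15]],
    [1,[0.75,-1,0.05],[0,0,-0.15]],
    [1,[0.75,-1,0.05],[0,0,-0.15]],
    [1,[0.75,-1,0.05],[0,0,-0.15]],
    [1,[0.75,-1,0.05],[0,0,-0.15]]
  ],
  "squeeze": 40
}}

```text
t: 1.1
tool_pos: [0.4759, 0.1982, 0.251]
tool_rot: [-1.16, -2.919, 0.0]
contact_force: [0.6, 0.7, 0.6]
opening: 0.0004
grip_force: 0.0
```

Call:
{"fn": "jog_arm", "kwargs": {
  "deltas": [
    [1,[0.32,-1,0],[0,0,-0.15]],
    [1,[0.32,-1,0],[0,0,-0.15]],
    [1,[0.32,-1,0],[0,0,-0.15]],
    [1,[0.32,-1,0],[0,0,-0.15]],
    [1,[0.32,-1,0],[0,0,-0.15]],
    [1,[0.32,-1,0],[0,0,-0.15]],
    [1,[0.32,-1,0],[0,0,-0.15]],
    [1,[0.32,-1,0],[0,0,-0.15]],
    [1,[0.32,-1,0],[0,0,-0.15]],
    [1,[0.32,-1,0],[0,0,-0.15]],
    [1,[0.32,-1,0],[0,0,-0.15]]
  ]
}}

```text
t: 2.02
tool_pos: [0.6037, -0.206, 0.2499]
tool_rot: [1.816, 2.563, -0.004]
contact_force: [-1.1, 0.8, 0.1]
opening: 0.0003
grip_force: 0.0
```

Call:
{"fn": "jog_arm", "kwargs": {
  "deltas": [
    [1,[0,-0.34,0],[0,0,0]],
    [1,[0,-0.34,0],[0,0,0]],
    [1,[0,-0.34,0],[0,0,0]],
    [1,[0,-0.34,0],[0,0,0]],
    [1,[0,-0.34,-0.315],[0,0,0]],
    [1,[0,-0.34,-0.315],[0,0,0]],
    [1,[0,-0.34,-0.315],[0,0,0]],
    [1,[0,-0.34,-0.315],[0,0,0]],
    [1,[0,-0.34,-0.315],[0,0,0]]
  ]
}}

```text
t: 2.77
tool_pos: [0.6012, -0.3339, 0.1214]
tool_rot: [-1.804, -2.562, -0.0]
contact_force: [0.0, -0.3, -0.5]
opening: 0.0005
grip_force: 0.0
```

```bash
python3 -c "
from h import *
look();o=ctrl.get_obs();print(o['tool_pos'])
a=cv2.imread('pics/last_top.png')[120:320,300:500];b=cv2.imread('pics/last_scene.png')[140:340,130:330]
cv2.imwrite('pics/v1.png',np.hstack([cv2.resize(a,(400,400)),cv2.resize(b,(400,400))]))"
```

```text
top 2.767 [(1004.5, array([ 0.5534, -0.1942]), 0.4166, -0.3817)]
scene 2.817 [(1093.0, array([ 0.5494, -0.196 ]), 0.4209, -0.3823)]
[ 0.60471286 -0.33629256  0.12818021]
```

View pics/v1.png

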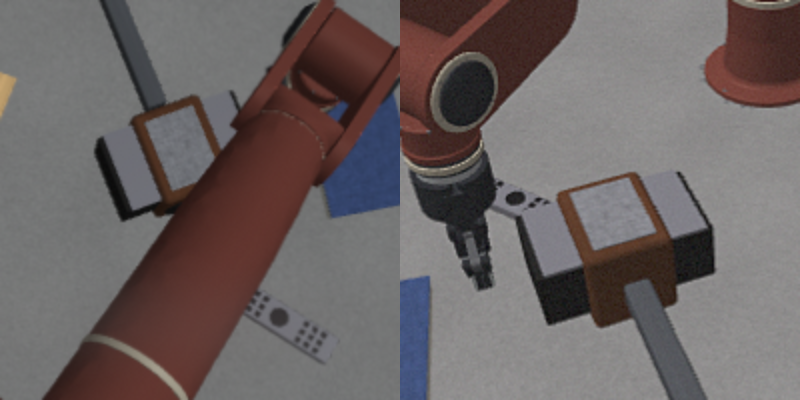

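Call:
{"fn": "jog_arm", "kwargs": {
  "deltas": [
    [1,[-0.009,0.0233,0],[0,0,0]],
    [1,[-0.018,0.0467,0],[0,0,0]],
    [1,[-0.0243,0.063,0],[0,0,0]],
    [1,[-0.0279,0.0723,0],[0,0,0]],
    [1,[-0.031,0.0805,0],[0,0,0]],
    [1,[-0.0342,0.0887,0],[0,0,0]],
    [1,[-0.0374,0.0968,0],[0,0,0]],
    [1,[-0.0405,0.105,0],[0,0,0]],
    [1,[-0.0437,0.1132,0],[0,0,0]],
    [1,[-0.0468,0.1213,0],[0,0,0]],
    [1,[-0.05,0.1295,0],[0,0,0]],
    [1,[-0.0531,0.1377,0],[0,0,0]]
  ]
}}

```text
t: 3.87
tool_pos: [0.5819, -0.2806, 0.1252]
tool_rot: [-1.809, -2.568, 0.0]
contact_force: [-0.6, -1.6, -0.1]
opening: 0.0
grip_force: 0.0
```

```bash
python3 -c "
from h import *
o=ctrl.get_obs();print(o['t'],o['tool_pos'],o['contact_force'])
n='scene';print(spk(n,ctrl.get_image(n)[:,:,::-1].copy()))"
```

```text
3.8667 [ 0.58194523 -0.2805798   0.12519838] [-0.63995735 -1.59025436 -0.14428263]
[(1075.0, array([ 0.544 , -0.1815]), 0.4209, -0.3455)]
```

Call:
{"fn": "jog_arm", "kwargs": {
  "deltas": [
    [1,[-0.0032,0.0082,0],[0,0,0]],
    [1,[-0.0063,0.0164,0],[0,0,0]],
    [1,[-0.0095,0.0246,0],[0,0,0]],
    [1,[-0.0126,0.0328,0],[0,0,0]],
    [1,[-0.0158,0.041,0],[0,0,0]],
    [1,[-0.0158,0.041,0],[0,0,0]]
  ]
}}

```text
t: 4.42
tool_pos: [0.5756, -0.2637, 0.1252]
tool_rot: [-1.808, -2.569, -0.0]
contact_force: [0.2, 0.4, -0.2]
opening: -0.0002
grip_force: 0.0
```

```bash
cat > s.py <<'E'
from h import *
o=ctrl.get_obs();print(o['t'],o['tool_pos'].round(4),o['contact_force'].round(2))
n='scene';im=ctrl.get_image(n)[:,:,::-1].copy();cv2.imwrite('pics/last_scene.png',im);print(spk(n,im))
E
python3 s.py
```

```text
4.4167 [ 0.5756 -0.2637  0.1252] [ 0.16  0.39 -0.15]
[(1049.0, array([ 0.532 , -0.1424]), 0.4209, -0.2482)]
```

Call:
{"fn": "jog_arm", "kwargs": {
  "deltas": [
    [1,[0,0,0.31],[0,0,0]],
    [1,[0,0,0.31],[0,0,0]],
    [1,[0,0,0.31],[0,0,0]],
    [1,[0,0.9,0.31],[0,0,-0.215]],
    [1,[0,0.9,0.31],[0,0,-0.215]],
    [1,[0,0.9,0.31],[0,0,-0.215]],
    [1,[0,0.9,0.31],[0,0,-0.215]],
    [1,[0,0.9,0.31],[0,0,-0.215]],
    [1,[0,0.9,0.31],[0,0,-0.215]],
    [1,[0,0.9,0.31],[0,0,-0.215]],
    [1,[0,0.9,0.31],[0,0,-0.215]],
    [1,[0,0.9,0.31],[0,0,-0.215]]
  ]
}}

```text
t: 5.47
tool_pos: [0.5754, 0.0983, 0.2496]
tool_rot: [-2.557, -1.825, -0.001]
contact_force: [0.0, 0.5, -0.3]
opening: 0.0001
grip_force: 0.0
```

```bash
python3 s.py
```

```text
5.4667 [0.5754 0.0983 0.2496] [ 0.05  0.53 -0.32]
[(1021.0, array([ 0.5202, -0.0688]), 0.4208, -0.0709)]
```

Call:
{"fn": "jog_arm", "kwargs": {
  "deltas": [
    [1,[-0.016,0.229,0],[0,0,0]],
    [1,[-0.016,0.229,0],[0,0,0]],
    [1,[-0.016,0.229,0],[0,0,0]],
    [1,[-0.016,0.229,-0.31],[0,0,0]],
    [1,[-0.016,0.229,-0.31],[0,0,0]],
    [1,[-0.016,0.229,-0.31],[0,0,0]],
    [1,[-0.016,0.229,-0.31],[0,0,0]]
  ]
}}

```text
t: 6.1
tool_pos: [0.5631, 0.1855, 0.1152]
tool_rot: [-2.552, -1.82, 0.025]
contact_force: [-1.5, -1.1, -1.6]
opening: 0.0
grip_force: 0.0
```

```bash
python3 s.py
```

```text
6.1 [0.5631 0.1855 0.1152] [-1.54 -1.1  -1.57]
[(1012.5, array([ 0.5186, -0.0259]), 0.4217, 0.0311)]
```

Call:
{"fn": "jog_arm", "kwargs": {
  "deltas": [
    [1,[0,0,0],[0,0,0]],
    [1,[0,0,0],[0,0,0]],
    [1,[0,0,0],[0,0,0]],
    [1,[0,0,0],[0,0,0]],
    [1,[0,0,0],[0,0,0]],
    [1,[0,0,0],[0,0,0]],
    [1,[0,0,0],[0,0,0]],
    [1,[0,0,0],[0,0,0]],
    [1,[0,0,0],[0,0,0]],
    [1,[0,0,0],[0,0,0]],
    [1,[0,0,0],[0,0,0]]
  ]
}}

```text
t: 7.07
tool_pos: [0.5693, 0.1872, 0.1252]
tool_rot: [-2.558, -1.824, 0.0]
contact_force: [0.5, 0.5, 0.0]
opening: -0.0003
grip_force: 0.0
```

```bash
python3 s.py
```

```text
7.0667 [0.5693 0.1872 0.1252] [0.49 0.45 0.01]
[(1018.0, array([0.5259, 0.0362]), 0.4209, 0.1797)]
```

Call:
{"fn": "jog_arm", "kwargs": {
  "deltas": [
    [1,[0,0,0],[0,0,0]],
    [1,[0,0,0],[0,0,0]],
    [1,[0,0,0],[0,0,0]],
    [1,[0,0,0],[0,0,0]],
    [1,[0,0,0],[0,0,0]],
    [1,[0,0,0],[0,0,0]],
    [1,[0,0,0],[0,0,0]],
    [1,[0.002,0.0059,0],[0,0,0]],
    [1,[0.0039,0.0119,0],[0,0,0]],
    [1,[0.0059,0.0178,0],[0,0,0]],
    [1,[0.0078,0.0237,0],[0,0,0]],
    [1,[0.0098,0.0297,0],[0,0,0]]
  ]
}}

```text
t: 8.12
tool_pos: [0.5735, 0.1995, 0.1254]
tool_rot: [2.558, 1.824, 0.001]
contact_force: [0.3, 0.9, 0.4]
opening: -0.0005
grip_force: 0.0
```

Call:
{"fn": "jog_arm", "kwargs": {
  "deltas": [
    [1,[0.002,0.0059,0],[0,0,0]],
    [1,[0.0039,0.0119,0],[0,0,0]],
    [1,[0.0059,0.0178,0],[0,0,0]]
  ]
}}

```text
t: 8.37
tool_pos: [0.5757, 0.2065, 0.1253]
tool_rot: [-2.558, -1.824, 0.0]
contact_force: [0.6, -0.1, 0.3]
opening: -0.0001
grip_force: 0.0
```

```bash
python3 s.py
```

```text
8.3667 [0.5757 0.2065 0.1253] [ 0.55 -0.05  0.28]
[(1040.0, array([0.542 , 0.0986]), 0.4211, 0.3329)]
```

Call:
{"fn": "jog_arm", "kwargs": {
  "deltas": [
    [1,[0.002,0.0059,0],[0,0,0]],
    [1,[0.0039,0.0119,0],[0,0,0]]
  ]
}}

```text
t: 8.58
tool_pos: [0.5772, 0.2111, 0.1252]
tool_rot: [-2.558, -1.824, 0.0]
contact_force: [-0.3, -0.0, -0.3]
opening: 0.0002
grip_force: 0.0
```

```bash
python3 s.py; python3 s.py
```

```text
8.5833 [0.5772 0.2111 0.1252] [-0.27 -0.02 -0.29]
[(1041.0, array([0.5422, 0.0987]), 0.421, 0.3332)]
8.6333 [0.5773 0.2114 0.1252] [ 0.08  0.35 -0.57]
[(1041.0, array([0.5422, 0.0987]), 0.421, 0.3333)]
```

Call:
{"fn": "jog_arm", "kwargs": {
  "deltas": [
    [1,[0.033,0.095,0],[0,0,0]],
    [1,[0.033,0.095,0],[0,0,0]],
    [1,[0.033,0.095,0],[0,0,0]],
    [1,[0.033,0.095,0],[0,0,0]],
    [1,[0.033,0.095,0],[0,0,0]],
    [1,[0.033,0.095,0],[0,0,0]],
    [1,[0.033,0.095,0],[0,0,0]],
    [1,[0.033,0.095,0],[0,0,0]],
    [1,[0.033,0.095,0],[0,0,0]],
    [1,[0.033,0.095,0],[0,0,0]],
    [1,[0.033,0.095,0],[0,0,0]],
    [1,[0.033,0.095,0],[0,0,0]]
  ]
}}

```text
t: 9.68
tool_pos: [0.5904, 0.2489, 0.1253]
tool_rot: [2.558, 1.824, 0.0]
contact_force: [0.3, -0.0, -0.9]
opening: -0.0001
grip_force: 0.0
```

```bash
python3 s.py
```

```text
9.6833 [0.5904 0.2489 0.1253] [ 0.32 -0.05 -0.87]
[(1043.0, array([0.5422, 0.0987]), 0.421, 0.3332)]
```

Fully at rest, about 6 mm from the strip's middle. Waiting out the 4 s.

Call:
{"fn": "jog_arm", "kwargs": {
  "deltas": [
    [1,[0,0,0],[0,0,0]],
    [1,[0,0,0],[0,0,0]],
    [1,[0,0,0],[0,0,0]],
    [1,[0,0,0],[0,0,0]],
    [1,[0,0,0],[0,0,0]],
    [1,[0,0,0],[0,0,0]],
    [1,[0,0,0],[0,0,0]],
    [1,[0,0,0],[0,0,0]],
    [1,[0,0,0],[0,0,0]],
    [1,[0,0,0],[0,0,0]],
    [1,[0,0,0],[0,0,0]],
    [1,[0,0,0],[0,0,0]]
  ]
}}

```text
t: 10.73
tool_pos: [0.5904, 0.249, 0.1253]
tool_rot: [-2.558, -1.824, -0.0]
contact_force: [1.2, 0.7, -0.9]
opening: -0.0002
grip_force: 0.0
```

Call:
{"fn": "jog_arm", "kwargs": {
  "deltas": [
    [1,[0,0,0],[0,0,0]],
    [1,[0,0,0],[0,0,0]],
    [1,[0,0,0],[0,0,0]],
    [1,[0,0,0],[0,0,0]],
    [1,[0,0,0],[0,0,0]],
    [1,[0,0,0],[0,0,0]],
    [1,[0,0,0],[0,0,0]],
    [1,[0,0,0],[0,0,0]],
    [1,[0,0,0],[0,0,0]],
    [1,[0,0,0],[0,0,0]],
    [1,[0,0,0],[0,0,0]],
    [1,[0,0,0],[0,0,0]]
  ]
}}

```text
t: 11.73
tool_pos: [0.5904, 0.249, 0.1253]
tool_rot: [-2.558, -1.824, -0.0]
contact_force: [-0.0, -0.1, -0.3]
opening: -0.0001
grip_force: 0.0
```

Call:
{"fn": "jog_arm", "kwargs": {
  "deltas": [
    [1,[0,0,0],[0,0,0]],
    [1,[0,0,0],[0,0,0]],
    [1,[0,0,0],[0,0,0]],
    [1,[0,0,0],[0,0,0]],
    [1,[0,0,0],[0,0,0]],
    [1,[0,0,0],[0,0,0]],
    [1,[0,0,0],[0,0,0]],
    [1,[0,0,0],[0,0,0]],
    [1,[0,0,0],[0,0,0]],
    [1,[0,0,0],[0,0,0]],
    [1,[0,0,0],[0,0,0]],
    [1,[0,0,0],[0,0,0]]
  ]
}}

```text
t: 12.73
tool_pos: [0.5904, 0.249, 0.1253]
tool_rot: [-2.558, -1.824, 0.0]
contact_force: [-0.4, -0.1, -0.2]
opening: 0.0002
grip_force: 0.0
```

Call:
{"fn": "jog_arm", "kwargs": {
  "deltas": [
    [1,[0,0,0],[0,0,0]],
    [1,[0,0,0],[0,0,0]],
    [1,[0,0,0],[0,0,0]],
    [1,[0,0,0],[0,0,0]],
    [1,[0,0,0],[0,0,0]],
    [1,[0,0,0],[0,0,0]],
    [1,[0,0,0],[0,0,0]],
    [1,[0,0,0],[0,0,0]],
    [1,[0,0,0],[0,0,0]],
    [1,[0,0,0],[0,0,0]],
    [1,[0,0,0],[0,0,0]],
    [1,[0,0,0],[0,0,0]]
  ]
}}

```text
t: 13.73
tool_pos: [0.5904, 0.249, 0.1253]
tool_rot: [-2.558, -1.824, 0.0]
contact_force: [-0.1, -0.4, 0.6]
opening: 0.0001
grip_force: 0.0
```

```bash
python3 s.py
```

```text
13.7333 [0.5904 0.249  0.1253] [-0.05 -0.38  0.58]
[(1043.0, array([0.5421, 0.0988]), 0.421, 0.3333)]
```

View pics/last_scene.png

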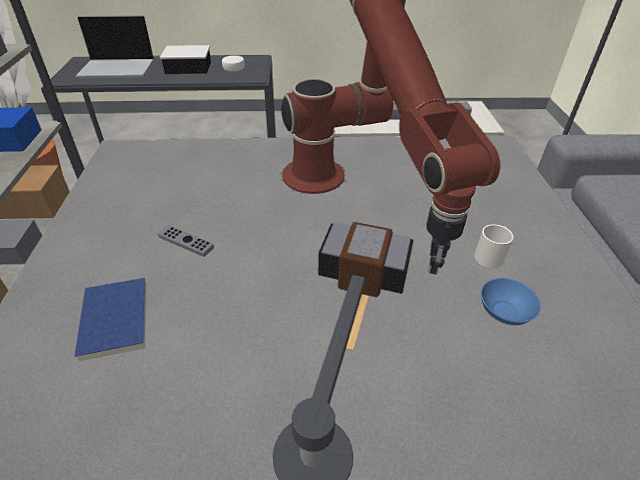

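The speaker, near (366,255), stands still over the strip. The gripper is clear of it at (440,260), and none of the other things have moved.

```bash
python3 -c "
from station import ctrl
print(ctrl.finish_job())"
```

```text
the job is handed in; nothing more can be done
None
```

The job is handed in: the speaker stood still over the strip, let go, from t = 8.6 s to 13.7 s, measured about 6 mm from the strip's middle (35 mm allowed); no verdict came back.

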